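# Press the slotted access panel onto the cell-test bay

### The arm

A 6-joint arm with a two-finger parallel gripper is mounted at the origin on the work surface. World frame = base frame: x ahead of the robot, y to its left, z up, the work surface at z = 0. Lengths are in m, angles in degrees, forces in N, time in s.
With the tool pointing down it reaches from about 0.3 to 0.875 m from the base axis. Payload 4.2 kg.
Tool frame: the origin (TCP) lies between the finger pads; the fingertips stand 22 mm ahead of it and the grasp point (between the pads) lies 3 mm ahead of it; z points along the fingers, y is the line along which they close (so a half turn about z gives the same grasp; the last joint's range is limited). The gripper opens to 85 mm and grips with 20 to 120 N. Pads are 22 mm wide; open, the fingers measure 114 mm over their backs; the gripper's body (76 mm by 85 mm) begins 54 mm behind the grasp point. The pads swing forward as they close: fully open they stand 13 mm farther back than shut.
Start: joints at [-70.989, 18.312, 89.639, -0, 72.044, -1.146], TCP at [0.198, -0.54, 0.253] pointing down, gripper open.
Joint ranges: [-177.97, 177.97], [-48.28, 115.42], [12.27, 149.76], [-77.06, 257.06], [2.81, 150.46], [-146.56, 146.56]. Speed limits (degrees/s): [147.25, 147.25, 180, 180, 180, 180].

### API

Orientations are given as a 3x3 rotation matrix whose columns are the frame's x, y, z axes.
In Python, from bench import telemetry, capture, camera_info, robot gives the robot as it stands.
- The arm moves only by the shell command python3 -m creep 'ROWS' [FORCE]. ROWS is JSON, a list that holds one entry, the list of rows, each a list of 5 numbers: the opening, from 0 (shut) to 1 (fully open), then the shift along the tool's x, y, z in mm, then the turn about the tool's z in degrees. In form: [[[grip, x, y, z, spin], ...]]. A call has 1 to 10 rows; each row shifts and turns the commanded pose from where the row before left it, along the tool's axes as they then stand; what a row does not reach is not made up. A row lasts 1/10 s, in which the tool goes at most 50 mm and 8.59 degrees, less where a joint would pass 70% of its speed; a pose out of reach is approached as far as the arm can. A call with a gripper value outside its range is refused whole. The fingers move at their own pace and stop on an object; FORCE is the grip in N (left out, the last holds). Time passes only in rows, so rows that do not move let the fingers close. It gives the time, the measured TCP pose, the force, the opening and the grip force at its end, in the units of the state.
- telemetry.observe(): the state, without advancing time (a new reading comes with each control period).
- capture(name): name is "scene" or "top" or "wrist"; returns (picture, depth): 420x560x3 uint8, blue, green, red; 420x560 float32, m along the optical axis (not along the pixel's ray), 0 where there is no reading.
- camera_info(name): a dict with "intrinsics" (3x3 intrinsics, pixels), "R" (3x3) and "t" (3): a world point X has camera coordinates R X + t; the wrist camera has in their place "tool_from_camera" (4x4, takes a point from camera to tool coordinates, whose origin is the TCP and whose axes are the flange's). Camera axes: x right, y down, z forward; pixel columns grow to the right and rows downward; lengths in m; the calibration is good to about 2 mm. A picture is of the moment at which its call begins: read the wrist's pose just before it. camera_info takes no time and is no camera call.
- robot.finish_job(): hands the job in; it is judged then, once.
The state is a dict: "time_s": time; "joints": joint angles; "dq": joint speeds; "joint_efforts": joint torques, N m; "ee_pos": TCP position; "ee_rot": TCP orientation; "force": force on the tool from outside, world axes, zero at the start; "moment": the same for the moment, N m; "gripper_width": finger opening in m; "gripper_force": force on a finger pad.
Only numpy, scipy, OpenCV 4.12 (cv2) and the standard library are available. Lean on these libraries where they do the work, as an engineer would, in place of code of your own. Each camera call takes 0.05 s, during which the arm holds its last target. There are 200 camera calls.

### The job

The open cell-test bay needs its cover for the seal check: first turn the quarter-turn wing that stands in the bay until it lies across the bay, in line with where the panel's slot will come, while the panel still lies on the table. Then fetch the slotted access panel by its rib, lower it over the bay so the wing comes up through the slot, and press it down against the spring of the gasket until it is flush on the metal frame. Finish while still holding it pressed down, hand on the panel, and leave the blank plate and all the other things on the table where they are.

Things in the scene. Friction and masses are not known exactly. Their poses are not given: they have to be found in the camera images.
- bay: Fixed open-topped aluminium housing with three cylindrical cells lying inside. 150 mm long (its x) x 110 mm wide (its y), walls 6 mm thick, metal rim 60 mm above the table. Origin: centre of its underside, on the table; z up.
- seat (a point): Centre of the bay's mouth at the height of its metal rim (60 mm up); axes as the bay's. When the panel is fully pressed its origin (underside centre) lies here and its x points along the bay's x.
- gasket (a joint): Travel in m of the black rubber gasket ring, 136 x 96 mm, 8 mm wide, inside the rim. At 0 it stands 6 mm above the metal rim; it sinks straight down as it is pressed, 0.006 when the panel meets the metal rim. Spring: it starts to give at 3 N and needs 12 N in all at 6 mm (the panel's weight, about 3 N, does not close it). It springs back when let go.
- fastener (a joint): Angle in rad of the quarter-turn wing, counter-clockwise from above. At 0 the wing's long side lies along the bay's y axis (across the bay), as the panel's slot will; at 1.57 it lies along the bay's x. Turns stiffly (0.06 N m) between -0.6 and 1.75 and stays where it is left.
- wing (a point): Centre of the top edge of the bright steel wing, 92 mm above the table, on its turning axis, which stands upright 48 mm from the bay's centre along +x of the bay. The wing is an upright blade 36 mm long (this point's y), 8 mm thick (its x), 18 mm tall (74 to 92 mm above the table), on a 9 mm stem.
- panel: Loose slotted access panel, flat aluminium plate 150 x 110 x 6 mm (its x, y, z), about 0.3 kg, lying on the table rib up. It has a slot right through, 16 x 48 mm (x, y), centred 48 mm from the centre along +x. Origin: centre of the underside. Same outline as the bay.
- panel_grip (a point): Middle of the top of the panel's black grip rib, which is 50 mm long (x of the panel), 14 mm thick (y), and stands 28 mm above the plate at the panel's centre; this point is 34 mm above the panel's underside.
- panel_slot (a point): Centre of the panel's slot, at the level of the underside.
- blank: Bystander: blank plate without a slot, 120 x 100 x 6 mm with the same black rib, 34 mm high over all. Origin: underside centre.
- cell_a: Bystander: grey cylindrical battery cell standing upright, 32 mm diameter, 70 mm tall. Origin: underside centre.
- cell_b: Bystander: another such cell.
- tape: Bystander: white roll of tape lying flat, 84 mm diameter, 19 mm high. Origin: underside centre.
- driver: Bystander: screwdriver with black handle, 180 mm long, lying along its x.
- clamp: Bystander: small black terminal clamp, 36 x 22 mm, 20 mm high. Origin: underside centre.
- terminal: Bystander: small stepped brass terminal, 26 mm diameter, 26 mm high. Origin: underside centre.
Mind the look-alikes: they are no part of the job. What is shaped like the bay but orange is not meant.

How it is judged (in metres and radians):
On the way, in this order (a step that is already met when the one before it is completed fails the run):
1. the wing is turned into line with the slot's place (within 0.2 rad) while the panel still lies on the table (value of joint fastener between -0.2 and 0.2 rad and height (world z) of panel below 0.02 m and horizontal distance between panel and bay above 0.12 m), for 0.2 s.
2. the panel is lifted clear of the table (height (world z) of panel above 0.05 m), for 0.1 s.
3. the panel lies over the bay with the wing up through its slot (x of panel in the frame of seat between -0.009 and 0.009 m and y of panel in the frame of seat between -0.009 and 0.009 m and horizontal distance between panel_slot and wing below 0.012 m and angle between the x axis of panel and the x axis of bay, either way round below 0.15 rad and angle between panel's own z axis and vertical below 0.06 rad and z of panel in the frame of seat below 0.0095 m), for 0.1 s.
At the end, for the whole second after the job is handed in: Wing within 0.2 rad of the slot line and up through the slot; panel within 9 mm and 0.15 rad of its seat, level within 0.06 rad, underside within 3 mm of the metal rim, gasket pressed in over 4.2 mm, panel still and held by the fingers with over 3 N (value of joint fastener between -0.2 and 0.2 rad and x of panel in the frame of seat between -0.009 and 0.009 m and y of panel in the frame of seat between -0.009 and 0.009 m and horizontal distance between panel_slot and wing below 0.012 m and angle between the x axis of panel and the x axis of bay, either way round below 0.15 rad and angle between panel's own z axis and vertical below 0.06 rad and z of panel in the frame of seat below 0.003 m and value of joint gasket above 0.0042 m and contact force between the fingers and panel above 3 N and linear speed of panel below 0.02 m/s); the arm keeps its last pose, push and grip.
It fails at once if a bystander (blank plate, cell, tape, screwdriver, clamp or terminal) is moved by more than 30 mm (distance of any of blank, cell_a, cell_b, tape, driver, clamp, terminal from where it was at the start of the episode above 0.03 m).
It also fails if it takes over 51 s, if anything falls off the work surface, if the arm or the gripper's body presses on something with over 40 N, if the wrist force passes 120 N, or if a joint passes its speed limit or range.

## Working session

There is one attempt and no reset: what is moved stays moved. The work goes in short steps, Python scripts to look and compute and a shell command to move; the robot and the scene stay as the last step left them, time stands still between calls to the robot, and variables do not carry over. Pictures are saved under pics/ and viewed, at most 10 in all, crops included, and the job is handed in when it is done.

```bash
ls; mkdir -p pics; python3 - <<'E'
from bench import telemetry,capture,camera_info
import cv2,numpy as np
for n in("top","scene"):
    im,d=capture(n); cv2.imwrite(f"pics/{n}0.png",im); np.savez(f"{n}0.npz",im=im,d=d)
    c=camera_info(n); print(n,np.round(c["intrinsics"],1).tolist(),np.round(c["R"],3).tolist(),np.round(c["t"],3).tolist())
print(camera_info("wrist"))
s=telemetry.observe(); print(s["ee_pos"],s["ee_rot"],s["time_s"],s["gripper_width"])
E
```

```text
pics
top [[515.7, 0.0, 270.2], [0.0, 515.7, 216.2], [0.0, 0.0, 1.0]] [[0.018, -1.0, 0.001], [-0.983, -0.017, -0.18], [0.18, 0.002, -0.984]] [-0.035, 0.527, 1.25]
scene [[499.9, 0.0, 282.4], [0.0, 499.9, 206.6], [0.0, 0.0, 1.0]] [[-0.749, 0.662, 0.006], [0.441, 0.505, -0.742], [-0.494, -0.553, -0.67]] [0.435, -0.159, 1.378]
{'intrinsics': array([[307.96003407,   0.        , 285.12887211],
       [  0.        , 307.96003407, 209.23507571],
       [  0.        ,   0.        ,   1.        ]]), 'tool_from_camera': array([[-2.17943756e-04, -9.47016450e-01, -3.21184986e-01,
         8.26247789e-02],
       [ 9.99999903e-01, -3.29352138e-04,  2.92535958e-04,
         5.56107199e-04],
       [-3.82819326e-04, -3.21184891e-01,  9.47016430e-01,
        -1.21832202e-01],
       [ 0.00000000e+00,  0.00000000e+00,  0.00000000e+00,
         1.00000000e+00]])}
[ 0.19803022 -0.53941558  0.25255341] [[ 9.38745190e-01  3.44611670e-01 -5.15265669e-04]
 [ 3.44612053e-01 -9.38743970e-01  1.51384933e-03]
 [ 3.79876053e-05 -1.59868553e-03 -9.99998721e-01]] 0.1 0.08521464550770318
```

View pics/top0.png

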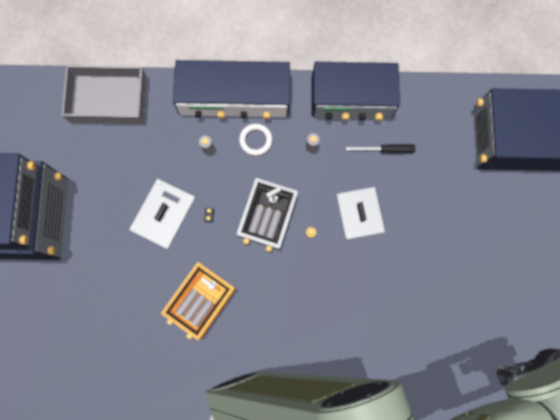

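View pics/scene0.png

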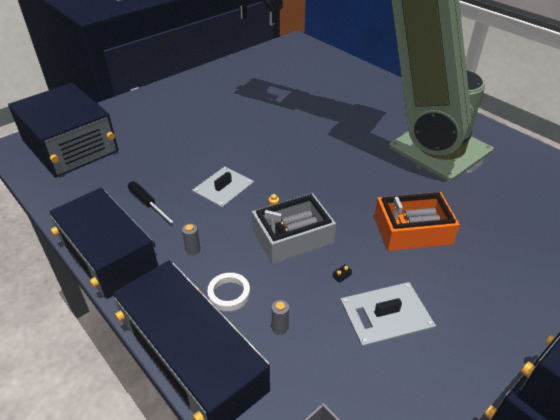

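The top view shows these pixels:

- **Bays:** the grey bay is at (268,213) with its wing near (273,192). The orange one at (198,300) is the decoy.
- **Plates:** the one at (162,213) has a slot at (170,197), so it is the panel. The one at (361,212) has no slot, so it is the blank.

I'll confirm these in one enlarged crop and measure.

```bash
cat > h.py <<'E'
import numpy as np,cv2
from bench import camera_info,telemetry,capture
def cam(n,s=None):
    c=camera_info(n);K=np.array(c["intrinsics"])
    if n=="wrist":
        s=s or telemetry.observe();T=np.array(c["tool_from_camera"]);R=np.array(s["ee_rot"])
        return K,R@T[:3,:3],R@T[:3,3]+np.array(s["ee_pos"])
    R=np.array(c["R"]);return K,R.T,-R.T@np.array(c["t"])
def ray(C,uv,z):
    K,R,o=C;uv=np.atleast_2d(uv).astype(float)
    d=(R@np.linalg.inv(K)@np.c_[uv,np.ones(len(uv))].T).T
    return o+d*((z-o[2])/d[:,2])[:,None]
def proj(C,X):
    K,R,o=C;p=(K@R.T@(np.atleast_2d(X)-o).T).T;return p[:,:2]/p[:,2:]
E
python3 - <<'E'
from h import *
z=np.load("top0.npz");im,d=z["im"],z["d"];C=cam("top")
K,R,o=C
v,u=np.mgrid[:420,:560]
P=(np.stack([(u-K[0,2])/K[0,0],(v-K[1,2])/K[1,1],np.ones_like(u)],-1)*d[...,None])@R.T+o
np.set_printoptions(precision=4,suppress=True)
hsv=cv2.cvtColor(im,cv2.COLOR_BGR2HSV)
def rect(m,box,z,name):
    mm=np.zeros_like(m);x0,y0,x1,y1=box;mm[y0:y1,x0:x1]=m[y0:y1,x0:x1]
    cs,_=cv2.findContours(mm,cv2.RETR_EXTERNAL,cv2.CHAIN_APPROX_NONE);c=max(cs,key=cv2.contourArea)[:,0]
    X=ray(C,c,z)[:,:2]
    r=cv2.minAreaRect((X*1000).astype(np.float32));print(name,"centre",r[0],"size",r[1],"ang",r[2]);return r
light=((hsv[...,2]>130)&(hsv[...,1]<60)).astype(np.uint8)*255
rect(light,(125,170,197,255),.006,"panel"); rect(light,(330,180,390,245),.006,"blank")
rect(light,(230,172,302,240),.06,"bay")
hz=((P[...,2]>.05)&(P[...,2]<.1)).astype(np.uint8)*255
rect(hz,(230,172,302,255),.06,"bay depth")
sub=(slice(178,210),slice(255,295))
print("heights",np.round(P[sub][::3,::3,2]*1000).astype(int))
a=cv2.resize(im[170:260,225:315],(400,400),interpolation=3);b=cv2.resize(im[170:260,120:210],(400,400),interpolation=3)
cv2.imwrite("pics/crop.png",np.hstack([a,b]))
E
```

```text
panel centre (542.7415161132812, 262.0325927734375) size (227.57102966308594, 187.50318908691406) ang 2.492387056350708
blank centre (551.306640625, -258.3351135253906) size (155.4126739501953, 173.04144287109375) ang 89.80701446533203
bay centre (553.1958618164062, -12.872085571289062) size (171.16799926757812, 179.84295654296875) ang 1.0236016511917114
bay depth centre (533.598876953125, -17.74700927734375) size (110.21083068847656, 151.6077880859375) ang 72.93026733398438
heights [[-2  0  5  2  2  6 -6 -5 -1  5 -3  0 -1 -1]
 [63 57 59 62  4  3 -1  0  2  6  2  3  6 -7]
 [65 69 67 65 67 58 59  2  3  4  1  1 -3  3]
 [60 73 11 54 67 63 62 68 58 54  5  3 -3  2]
 [66 63 12  4 10  6 52 93 91 67 64 63 58  1]
 [71 12  6  8  9 92 96 80  5 51 68 67 62 59]
 [61  1  8  8 86 86 64  3  9  5  7  9 71 59]
 [61  7  5  7 12 14 30  8 10  8  6 11 66 57]
 [13  6  7  6 11  6 12  8  7  6  9 68 55 52]
 [ 8 22 16 17  8  7  9  3  7 13  9 61 65 -3]
 [ 6 36 36 33 22 16 21  7 11 10  8 66 59 -5]]
```

View pics/crop.png

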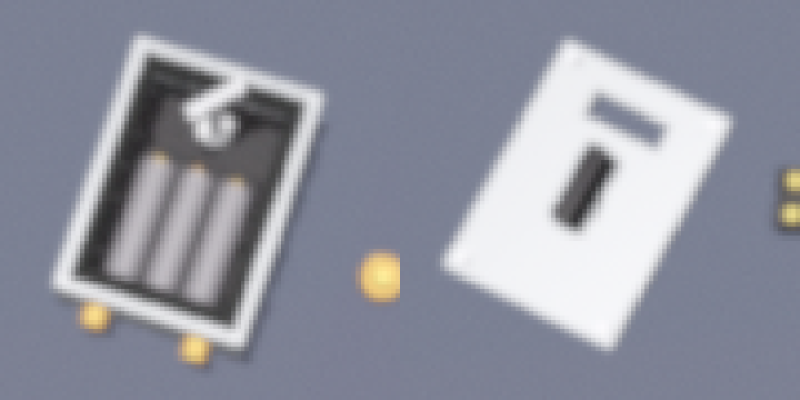

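The crop confirms both: the grey bay on the left, with its wing oblique at about 50°, and the slotted panel on the right. By depth, the bay centre is at about (534,-18) mm and its x axis points at about -17°. I'll move above the wing for a close look.

```bash
python3 -m creep '[[[1,41,-26.5,0,0],[1,41,-26.5,0,0],[1,41,-26.5,0,0],[1,41,-26.5,0,0],[1,41,-26.5,0,0],[1,41,-26.5,0,0],[1,41,-26.5,0,0],[1,41,-26.5,0,0],[1,41,-26.5,0,0],[1,41,-26.5,0,0]]]' 40
python3 -m creep '[[[1,41,-26.5,0,0],[1,41,-26.5,0,0],[1,41,-26.5,0,0],[1,0,0,0,-8.5],[1,0,0,0,-8.5],[1,0,0,0,-8.5],[1,0,0,0,-8.5],[1,0,0,0,-8.5],[1,0,0,0,-8.5],[1,0,0,0,-8.5]]]'
python3 -m creep '[[[1,0,0,0,-8.5],[1,0,0,0,-8.5],[1,0,0,0,-8.5],[1,0,0,0,-8.5],[1,0,0,0,-8.5],[1,0,0,0,0]]]'
python3 - <<'E'
from h import *
s=telemetry.observe();im,d=capture("wrist");print(s["time_s"],s["ee_pos"],s["joints"])
cv2.imwrite("pics/w1.png",im);np.savez("w1.npz",im=im,d=d,R=s["ee_rot"],p=s["ee_pos"])
E
```

```text
time_s: 1.1
ee_pos: [0.4924, -0.1479, 0.2531]
ee_rot: [[0.939, 0.345, -0.0], [0.345, -0.939, -0.0], [-0.0, 0.0, -1.0]]
force: [0.9, -0.9, 0.2]
gripper_width: 0.0856
gripper_force: 0.0
time_s: 2.1
ee_pos: [0.5795, -0.0327, 0.2528]
ee_rot: [[0.173, 0.985, -0.001], [0.985, -0.173, 0.0], [-0.0, -0.001, -1.0]]
force: [0.3, -0.3, -0.0]
gripper_width: 0.0852
gripper_force: 0.0
time_s: 2.7
ee_pos: [0.5795, -0.0327, 0.2528]
ee_rot: [[-0.532, 0.847, -0.001], [0.847, 0.532, -0.0], [0.001, -0.001, -1.0]]
force: [0.6, -0.2, -0.3]
gripper_width: 0.0854
gripper_force: 0.0
2.7 [ 0.57951912 -0.0327053   0.25280972] [-4.36273821e+00  1.88515142e+01  8.89156987e+01 -5.31307733e-03
  7.22934412e+01 -3.65017731e+01]
```

View pics/w1.png

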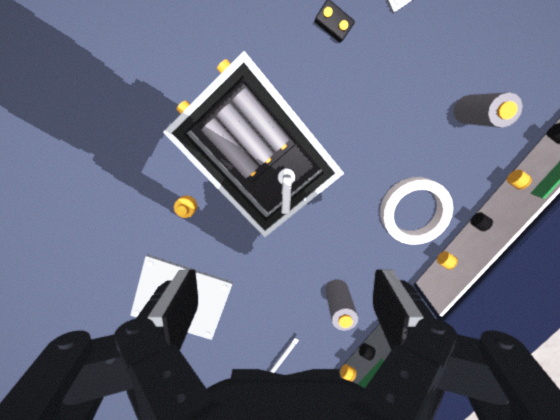

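The wrist view shows the bay rim corners at (243,53), (343,173), (265,236) and (166,132). The wing blade runs about (287,183)–(286,213), with its stem collar at (287,177). Next I'll measure the rim and the wing's top edge.

```bash
cat >> h.py <<'E'
np.set_printoptions(precision=1,suppress=True)
def cloud(C,d):
    K,R,o=C;v,u=np.mgrid[:420,:560]
    return (np.stack([(u-K[0,2])/K[0,0],(v-K[1,2])/K[1,1],np.ones_like(u)],-1)*d[...,None])@R.T+o
def rect(C,m,box,z,name):
    mm=np.zeros(m.shape,np.uint8);x0,y0,x1,y1=box;mm[y0:y1,x0:x1]=m[y0:y1,x0:x1]
    cs,_=cv2.findContours(mm,cv2.RETR_EXTERNAL,cv2.CHAIN_APPROX_NONE);c=max(cs,key=cv2.contourArea)[:,0]
    (c0,(w,h),a)=cv2.minAreaRect((ray(C,c,z)[:,:2]*1000).astype(np.float32))
    if w<h:a-=90;w,h=h,w
    print(name,"centre",np.array(c0),"size",np.array([w,h]),"long axis deg",a%180);return np.array(c0),a
E
python3 - <<'E'
from h import *
z=np.load("w1.npz");s=dict(ee_rot=z["R"],ee_pos=z["p"]);C=cam("wrist",s);im,d=z["im"],z["d"]
P=cloud(C,d);hsv=cv2.cvtColor(im,cv2.COLOR_BGR2HSV)
light=(hsv[...,2]>150)&(hsv[...,1]<70)
rect(C,light,(150,40,350,245),.06,"bay wrist")
rect(C,(P[...,2]>.05)&(P[...,2]<.1),(150,40,350,245),.06,"bay wrist depth")
w=np.zeros(d.shape,bool);w[165:222,270:305]=True
w&=(P[...,2]>.084)&(P[...,2]<.105)
print(w.sum());rect(C,w,(0,0,560,420),.092,"wing wrist")
z=np.load("top0.npz");im,d=z["im"],z["d"];C=cam("top");P=cloud(C,d);hsv=cv2.cvtColor(im,cv2.COLOR_BGR2HSV)
print("table v",hsv[100:160:20,60:100:20,2].ravel(),"panel",hsv[225:235:4,150:170:5,2].ravel())
for t in(170,190):rect(C,hsv[...,2]>t,(125,170,197,255),.006,"panel top %d"%t)
rect(C,hsv[...,2]>180,(230,172,302,240),.06,"bay top")
z=np.load("scene0.npz");im,d=z["im"],z["d"];C=cam("scene");hsv=cv2.cvtColor(im,cv2.COLOR_BGR2HSV)
rect(C,(hsv[...,2]>130)&(hsv[...,1]<60),(335,278,440,345),.006,"panel scene")
E
```

```text
bay wrist centre [530.7 -20.7] size [212.5 203.7] long axis deg 32.11907196044922
bay wrist depth centre [534.8 -18.7] size [150.2 110.4] long axis deg 162.9675064086914
320
wing wrist centre [579.9 -31.6] size [37.  8.] long axis deg 119.70400810241699
table v [147 186 148  84 149 147] panel [246 246 247 248 246 247 247 248 247 247 247 248]
panel top 170 centre [539.7 257.3] size [155.7 115.6] long axis deg 154.69425201416016
panel top 190 centre [539.4 257.1] size [153.2 112.7] long axis deg 154.65128326416016
bay top centre [533.1 -16.1] size [158.9 113.8] long axis deg 163.05117797851562
panel scene centre [537.5 255.5] size [151.1 112.2] long axis deg 154.71487426757812
```

```bash
python3 -m creep '[[[0.6,-0.3,0.7,38,2.4],[0.6,0,0,39,0],[0.6,0,0,39,0],[0.6,0,0,29,0],[0.6,0,0,10,0],[0,0,0,0,0],[0,0,0,0,0],[0,0,0,0,0],[0,0,0,0,0],[0,0,0,0,0]]]' 40
python3 -m creep '[[[0,0,0,0,0],[0,0,0,0,0]]]'
```

```text
time_s: 3.75
ee_pos: [0.5809, -0.0333, 0.1002]
ee_rot: [[-0.496, 0.868, 0.002], [0.868, 0.496, -0.001], [-0.002, 0.001, -1.0]]
force: [-3.5, -2.6, 6.3]
gripper_width: 0.0072
gripper_force: 40.5
time_s: 3.95
ee_pos: [0.5808, -0.0332, 0.1002]
ee_rot: [[-0.496, 0.868, 0.002], [0.868, 0.496, -0.001], [-0.002, 0.001, -1.0]]
force: [-2.7, -2.9, 7.2]
gripper_width: 0.0066
gripper_force: 40.5
```

```bash
python3 -m creep '[[[0,0,0,-2,0],[0,0,0,0,7],[0,0,0,0,8],[0,0,0,0,8],[0,0,0,0,8],[0,0,0,0,8],[0,0,0,0,8],[0,0,0,0,0],[0,0,0,0,0]]]' 
python3 - <<'E'
from h import *
R=telemetry.observe()["ee_rot"];print(np.degrees(np.arctan2(R[1][0],R[0][0])),"want 73")
E
```

```text
time_s: 4.85
ee_pos: [0.5795, -0.0334, 0.1003]
ee_rot: [[0.296, 0.955, -0.002], [0.955, -0.296, -0.001], [-0.002, -0.002, -1.0]]
force: [-3.0, -4.7, -0.6]
gripper_width: 0.0071
gripper_force: 40.5
72.76385522937551 want 73
```

```bash
python3 -m creep '[[[0.5,0,0,0,0],[0.5,0,0,0,0],[0.5,0,0,0,0],[0.5,0,0,-10,0],[1,0,0,-40,0],[1,0,0,-45,0],[1,0,0,-45,0],[1,0,0,-10,0],[1,0,0,0,0]]]' 
cat > m.py <<'E'
from h import *
import sys
s=telemetry.observe();im,d=capture("wrist");C=cam("wrist",s);P=cloud(C,d)
cv2.imwrite("pics/%s.png"%sys.argv[1],im);print(s["time_s"],np.array(s["ee_pos"])*1000)
hh=(P[...,2]>.05)&(P[...,2]<.1)&(np.hypot(P[...,0]-.535,P[...,1]+.019)<.11)
rect(C,hh,(0,0,560,420),.06,"bay")
rect(C,(P[...,2]>.084)&(P[...,2]<.105)&(np.hypot(P[...,0]-.58,P[...,1]+.032)<.03),(0,0,560,420),.092,"wing")
E
python3 m.py w2
```

```text
time_s: 5.75
ee_pos: [0.5816, -0.0325, 0.2533]
ee_rot: [[0.296, 0.955, 0.006], [0.955, -0.296, -0.0], [0.001, 0.006, -1.0]]
force: [0.0, 0.8, -0.5]
gripper_width: 0.0853
gripper_force: 0.0
5.75 [581.6 -32.5 253.3]
bay centre [534.2 -18.4] size [150.9 110.8] long axis deg 162.71985626220703
wing centre [580.7 -31.4] size [36.7  6.8] long axis deg 72.6244888305664
```

```bash
python3 -m creep '[[[1,44,-21,0,0],[1,44,-21,0,0],[1,44,-21,0,0],[1,44,-21,0,0],[1,44,-21,0,0],[1,43,-21,0,0]]]'
python3 -m creep '[[[1,0,0,0,-8.2],[1,0,0,0,-8.2],[1,0,0,0,-8.2],[1,0,0,0,-8.2],[1,0,0,0,-8.2],[1,0,0,0,-8.2],[1,0,0,0,-8.2],[1,0,0,0,-8.2],[1,0,0,0,-8.2],[1,0,0,0,-8.2]]]'
python3 -m creep '[[[1,0,0,0,0]]]' >/dev/null
cat > p.py <<'E'
from h import *
import sys
s=telemetry.observe();im,d=capture("wrist");C=cam("wrist",s);P=cloud(C,d);hsv=cv2.cvtColor(im,cv2.COLOR_BGR2HSV)
cv2.imwrite("pics/%s.png"%sys.argv[1],im);R=np.array(s["ee_rot"])
print(s["time_s"],s["ee_pos"]*1000,"yaw",np.degrees(np.arctan2(R[1,0],R[0,0])),s["joints"])
near=np.hypot(P[...,0]-.5385,P[...,1]-.2563)<.11
rect(C,(hsv[...,2]>180)&(hsv[...,1]<60)&near,(0,0,560,420),.006,"panel")
c,a=rect(C,(P[...,2]>.024)&near&(P[...,2]<.05),(0,0,560,420),.034,"rib")
print("go",R.T@(np.r_[c/1000,.034]-s["ee_pos"])*1000)
E
python3 p.py w3
```

```text
time_s: 6.4
ee_pos: [0.5366, 0.2575, 0.2478]
ee_rot: [[0.296, 0.955, -0.004], [0.955, -0.296, -0.002], [-0.003, -0.003, -1.0]]
force: [0.1, -0.2, 0.3]
gripper_width: 0.085
gripper_force: 0.0
time_s: 7.4
ee_pos: [0.5371, 0.2555, 0.2476]
ee_rot: [[-0.907, 0.421, -0.005], [0.421, 0.907, -0.002], [0.003, -0.004, -1.0]]
force: [0.7, 0.5, -0.4]
gripper_width: 0.0853
gripper_force: 0.0
7.5 [537.2 255.5 247.8] yaw 154.74180266625274 [ 24.3  20.4  87.3  -0.   72.6 -40.4]
panel centre [538.  255.5] size [152.2 112.5] long axis deg 154.6284637451172
rib centre [537.  256.5] size [50.4 13.7] long axis deg 154.79830932617188
go [ -0.    1.5 213.8]
```

View pics/w3.png

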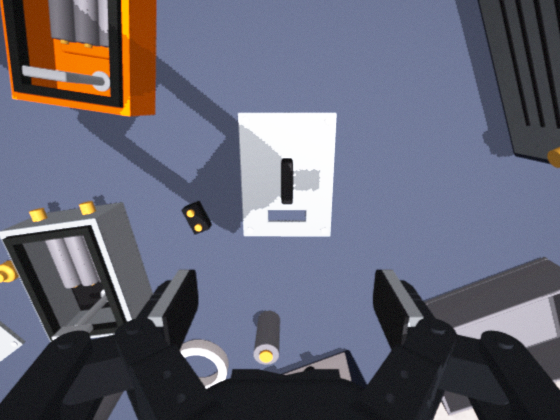

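The wrist view shows the panel at (287,175), its rib at (287,180) and its slot at (287,215). The clamp at (197,217) is clear of the fingers. I'll descend and grasp the rib.

```bash
python3 -m creep '[[[0.6,0,1,45,0],[0.6,0,0.5,45,0],[0.6,0,0,45,0],[0.6,0,0,45,0],[0.6,0,0,25,0],[0.6,0,0,9,0],[0.6,0,0,0,0],[0.1,0,0,0,0],[0.1,0,0,0,0],[0.1,0,0,0,0]]]' 
python3 -m creep '[[[0,0,0,0,0],[0,0,0,0,0],[0,0,0,0,0],[0,0,0,0,0]]]' 70
```

```text
time_s: 8.55
ee_pos: [0.5396, 0.2573, 0.0382]
ee_rot: [[-0.905, 0.426, 0.003], [0.426, 0.905, 0.0], [-0.002, 0.001, -1.0]]
force: [-1.1, -2.0, 3.5]
gripper_width: 0.0126
gripper_force: 41.6
time_s: 8.95
ee_pos: [0.5397, 0.2574, 0.0383]
ee_rot: [[-0.904, 0.427, 0.003], [0.427, 0.904, 0.001], [-0.002, 0.002, -1.0]]
force: [-0.2, -2.0, 7.0]
gripper_width: 0.0122
gripper_force: 69.4
```

```bash
python3 -m creep '[[[0,0,0,-5,0],[0,0,0,-15,0],[0,0,0,-40,0],[0,0,0,-40,0],[0,0,0,-40,0],[0,0,0,-20,0],[0,0,0,0,0],[0,0,0,0,0]]]' 
cat > q.py <<'E'
from h import *
import sys
s=telemetry.observe();im,d=capture("wrist");C=cam("wrist",s);hsv=cv2.cvtColor(im,cv2.COLOR_BGR2HSV);P=cloud(C,d)
cv2.imwrite("pics/%s.png"%sys.argv[1],im);R=np.array(s["ee_rot"]);np.savez(sys.argv[1]+".npz",im=im,d=d,R=R,p=s["ee_pos"])
print(s["time_s"],s["ee_pos"]*1000,"yaw",np.degrees(np.arctan2(R[1,0],R[0,0])),s["joints"])
T=(P-s["ee_pos"])@R*1000
v=T[260:300:10,200:380:20];print(v[...,2])
m=(d>0)&(T[...,2]>0)&(T[...,2]<60);print(m.sum(),np.argwhere(m).min(0),np.argwhere(m).max(0))
E
python3 q.py w4
```

```text
time_s: 9.75
ee_pos: [0.5381, 0.257, 0.1955]
ee_rot: [[-0.904, 0.427, -0.001], [0.427, 0.904, -0.001], [0.001, -0.001, -1.0]]
force: [-0.3, 0.9, -3.4]
gripper_width: 0.0127
gripper_force: 69.0
9.75 [538.1 257.  195.5] yaw 154.75138705247383 [ 24.4  22.6  91.8   0.   65.7 -40.3]
[[ 31.7  30.2  30.7  12.2   3.1   5.8  31.6  29.9  30.7]
 [ 31.7  31.   31.4   3.1   3.2   2.5  10.9  29.9  30.9]
 [ 30.1  31.2  30.7  -5.1   3.2  -6.    0.9  32.2  31.5]
 [ 31.   30.8  -6.4 -12.9   3.6  -9.4  -7.1  30.6  31.1]]
39056 [119 171] [365 400]
```

View pics/w4.png

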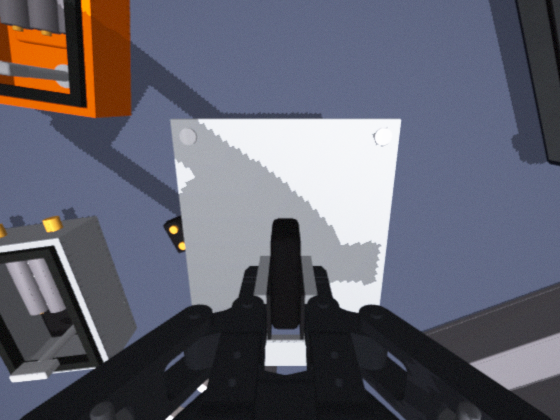

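The panel hangs level in the hand, with its far corners at (171,119) and (400,119) and the slot hidden behind the fingers. I'll work out its in-hand offset from the far edge and sides, then the travel to the bay.

```bash
python3 - <<'E'
from h import *
z=np.load("w4.npz");R,p=z["R"],z["p"];C=cam("wrist",dict(ee_rot=R,ee_pos=p));P=cloud(C,z["d"]);T=(P-p)@R*1000
m=(T[...,2]>25)&(T[...,2]<40)&(z["d"]>0)
K,Rc,o=C;T0=np.array(camera_info("wrist")["tool_from_camera"]);Ct=(K,T0[:3,:3],T0[:3,3])
e=[]
for r in range(130,255,8):
    c=np.flatnonzero(m[r]); x=ray(Ct,[[c[0]-.5,r],[c[-1]+.5,r]],.032)*1000;e.append([x[0,0],x[0,1],x[1,1]])
e=np.array(e);print("y edges",np.median(e[:,1]),np.median(e[:,2]),"skew deg",np.degrees(np.polyfit(e[:,0],(e[:,1]+e[:,2])/2,1)[0]))
t=[ray(Ct,[[c,np.flatnonzero(m[:,c])[0]-.5]],.032)[0]*1000 for c in range(200,380,15)]
t=np.array(t);print("far edge x",np.median(t[:,0]),"slope",np.degrees(np.polyfit(t[:,1],t[:,0],1)[0]))
off=np.array([np.median(t[:,0])-75,np.median(e[:,1:])if 0 else (np.median(e[:,1])+np.median(e[:,2]))/2,0])
pc=(p*1000+R@off);print("panel centre world",pc,"off",off)
g=np.array([534.5,-18.5]);dd=np.r_[g-pc[:2],0];print("world shift",dd,"tool shift",R.T@dd)
a=np.radians(162.85);Rn=np.array([[np.cos(a),np.sin(a),0],[np.sin(a),-np.cos(a),0],[0,0,-1.]])
tg=np.r_[g,0]-Rn@off;print("target TCP",tg[:2],"tool shift before spin",R.T@(np.r_[tg[:2],0]-np.r_[p[:2]*1000,0]),"spin",-(162.85-154.75))
E
```

```text
y edges -55.66943829889144 54.97931419524498 skew deg -0.035666216621249254
far edge x 76.14196713846933 slope -0.012099623578678357
panel centre world [536.9 257.2 195.5] off [ 1.1 -0.3  0. ]
world shift [  -2.4 -275.7    0. ] tool shift [-115.4 -250.4    0.2]
target TCP [535.7 -18.5] tool shift before spin [-115.4 -250.2    0.2] spin -8.099999999999994
```

```bash
python3 -m creep '[[[0,-10,-22,0,0],[0,-16.5,-36,0,0],[0,-16.5,-36,0,0],[0,-16.5,-36,0,0],[0,-16.5,-36,0,0],[0,-16.5,-36,0,0],[0,-15,-32,0,0],[0,-8.4,-16.2,0,-4],[0,0,0,0,-4.1],[0,0,0,0,0]]]' 
python3 -m creep '[[[0,0,0,0,0],[0,0,0,0,0]]]'
python3 - <<'E'
from h import *
s=telemetry.observe();R=s["ee_rot"];print(s["ee_pos"]*1000,np.degrees(np.arctan2(R[1,0],R[0,0])),R.T@(np.array([.5357,-.0185,s["ee_pos"][2]])-s["ee_pos"])*1000)
E
python3 q.py w5
python3 - <<'E'
from h import *
im,d=capture("scene");cv2.imwrite("pics/s5.png",cv2.resize(im[100:300,180:400],(660,600)))
E
```

```text
time_s: 10.8
ee_pos: [0.5358, -0.0191, 0.1941]
ee_rot: [[-0.955, 0.296, -0.004], [0.296, 0.955, 0.0], [0.004, -0.001, -1.0]]
force: [-0.4, 0.2, -4.1]
gripper_width: 0.0122
gripper_force: 69.1
time_s: 11.0
ee_pos: [0.5365, -0.018, 0.1954]
ee_rot: [[-0.956, 0.295, -0.002], [0.295, 0.956, 0.0], [0.002, -0.0, -1.0]]
force: [0.5, 0.7, -2.9]
gripper_width: 0.012
gripper_force: 69.1
[536.5 -18.  195.4] 162.844396887129 [ 0.6 -0.8  0. ]
11.0 [536.5 -18.  195.4] yaw 162.844396887129 [ -3.1  17.5  99.7   0.   62.9 -76. ]
[[  29.    31.2   30.8   13.1    4.5    4.9   31.  -121.8   31. ]
 [  30.    31.5   31.1    2.5    2.8    3.3   10.8   31.8   31.2]
 [  31.3   31.    30.7   -5.4    3.3   -6.1    0.4   30.8   30.7]
 [  30.7   30.2   -7.5  -12.7    4.    -8.8   -6.6   30.8   29.9]]
39058 [119 171] [365 400]
```

View pics/s5.png

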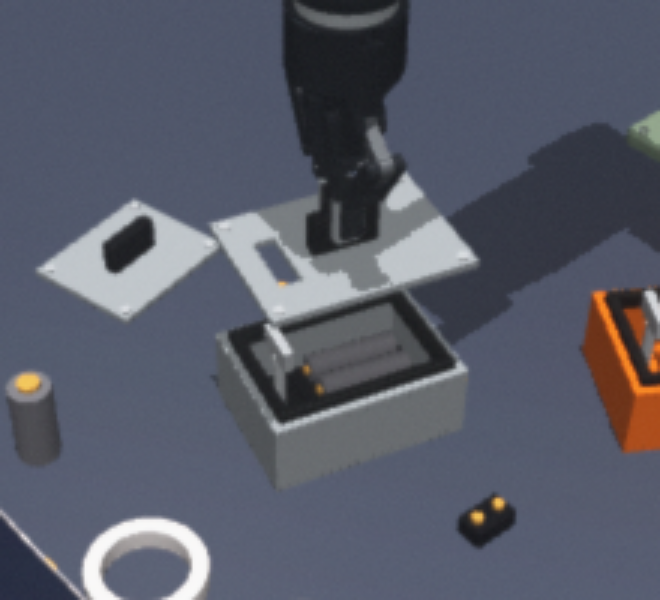

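The scene view shows the panel level over the bay, its slot (275,262) above the wing (280,350), and the wing parallel to the slot. I'll lower it.

```bash
python3 -m creep '[[[0,0.6,-0.6,25,0],[0,0,0,25,0],[0,0,0,10,0],[0,0,0,5,0],[0,0,0,5,0],[0,0,0,5,0],[0,0,0,0,0]]]' 
python3 - <<'E'
from h import *
s=telemetry.observe();R=s["ee_rot"];print(s["ee_pos"]*1000,s["moment"],np.degrees(np.arctan2(R[1,0],R[0,0])),R.T@(np.array([.5357,-.0185,s["ee_pos"][2]])-s["ee_pos"])*1000)
E
```

```text
time_s: 11.8
ee_pos: [0.5362, -0.0189, 0.1213]
ee_rot: [[-0.956, 0.295, 0.0], [0.295, 0.956, -0.0], [-0.0, -0.0, -1.0]]
force: [-0.2, -0.9, -4.0]
gripper_width: 0.0124
gripper_force: 69.0
[536.2 -18.9 121.3] [-0.  0. -0.] 162.85350853580348 [ 0.6  0.2 -0. ]
```

The wing has entered the slot with no contact force. I'll continue down to the gasket.

```bash
python3 -m creep '[[[0,0.5,0,5,0],[0,0,0,5,0],[0,0,0,4,0],[0,0,0,3,0],[0,0,0,2,0],[0,0,0,0,0]]]' 
python3 -m creep '[[[0,0,0,2,0],[0,0,0,2,0],[0,0,0,1,0],[0,0,0,0,0],[0,0,0,0,0]]]'
```

```text
time_s: 12.4
ee_pos: [0.5355, -0.0187, 0.1025]
ee_rot: [[-0.956, 0.295, -0.0], [0.295, 0.956, -0.0], [0.0, -0.0, -1.0]]
force: [-1.3, 0.3, 2.0]
gripper_width: 0.0121
gripper_force: 69.8
time_s: 12.9
ee_pos: [0.5356, -0.0187, 0.0984]
ee_rot: [[-0.956, 0.295, 0.0], [0.295, 0.956, -0.0], [-0.0, -0.0, -1.0]]
force: [-4.5, -0.0, 8.5]
gripper_width: 0.0125
gripper_force: 70.8
```

```bash
python3 -m creep '[[[0,0,0,1.5,0],[0,0,0,1.5,0],[0,0,0,0,0],[0,0,0,0,0],[0,0,0,0,0],[0,0,0,0,0]]]'
python3 - <<'E'
from h import *
im,d=capture("scene");cv2.imwrite("pics/s6.png",cv2.resize(im[160:290,220:360],(646,600)))
s=telemetry.observe();print(s["moment"],s["joint_efforts"],s["force"],s["ee_pos"])
E
```

```text
time_s: 13.5
ee_pos: [0.5356, -0.0187, 0.0982]
ee_rot: [[-0.956, 0.295, 0.001], [0.295, 0.956, -0.0], [-0.001, 0.0, -1.0]]
force: [-9.7, 0.6, 28.5]
gripper_width: 0.0121
gripper_force: 73.5
[0.1 1.7 0. ] [ -0.1 -26.6 -16.1   0.   -3.3  -0. ] [-10.4   0.5  28.2] [ 0.5 -0.   0.1]
```

View pics/s6.png

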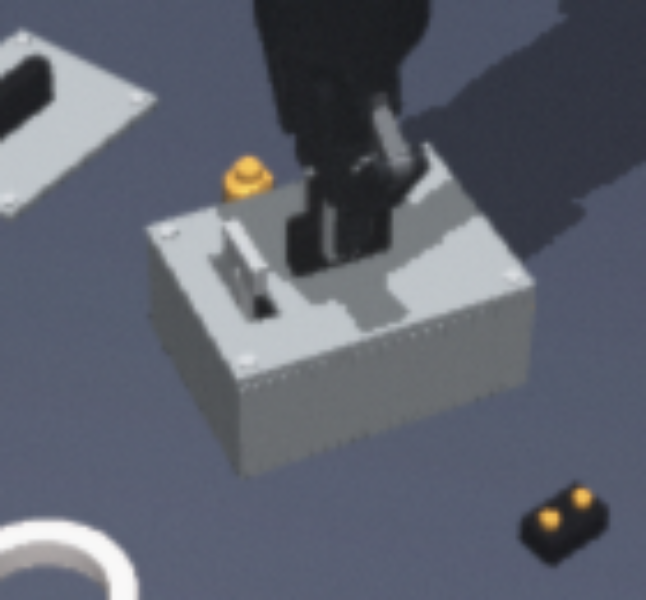

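The wing stands up through the slot at (245,265) and the panel edges line up with the bay. Another 3 mm of push raised the force to 28 N with almost no movement (0.2 mm), so the panel is flush on the metal rim. I'm handing it in.

```bash
python3 -c "
from bench import robot
print(robot.finish_job())"
```

```text
the job is handed in; nothing more can be done
None
```

The job is handed in with the wing turned across the bay and up through the slot, and the panel held pressed flush on the metal rim at about 28 N; no verdict was returned.

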